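# Lean the tilting table toward the catch tray and pin it

### The arm

A 6-joint arm with a two-finger parallel gripper is mounted at the origin on the work surface; the furniture and walls round the work are solid. World frame = base frame: x ahead of the robot, y to its left, z up, the work surface at z = 0. Lengths are in mm, angles in rad, forces in N, time in s.
With the tool pointing down it reaches from about 350 to 975 mm from the base axis. Payload 4.9 kg.
Tool frame: the origin (TCP) lies midway between the tips of the shut fingers; the grasp point (between the pads) lies 19 mm behind it (bot.grip_depth is the distance from the TCP to the grasp point, in mm); z points along the fingers, y is the line along which they close (so a half turn about z gives the same grasp; the last joint's range is limited). The gripper opens to 85 mm and grips with 20 to 120 N. Pads are 22 mm wide; open, the fingers measure 114 mm over their backs; the gripper's body (76 mm by 85 mm) begins 54 mm behind the grasp point. The pads swing forward as they close: fully open they stand 13 mm farther back than shut.
Start: joints at [1.026, 0.053, 1.613, -0, 1.476, -0.119], TCP at [258.144, 569.178, 231.304] pointing down, gripper open.
Joint ranges: [-3.01, 3.01], [-1.01, 2.22], [0.06, 2.58], [-1.02, 4.17], [0.09, 2.62], [-3.14, 3.14]. Speed limits (rad/s): [2.57, 2.57, 3.14, 3.14, 3.14, 3.14].

### API

Orientations are given as a rotation vector (axis times angle).
In Python, from rig import telemetry, optics, order, models, bot gives the robot as it stands. The module is installed in compiled form; this text tells all that it offers.
- The arm moves only by the tool play_rows, never from a script. Its argument "increments" is a list of rows, each a list of 7 numbers: the shift along the tool's x, y, z as a fraction of full scale, then the turn, a rotation vector about the tool's x, y, z as a fraction of full scale, then the opening, from -1 (shut) to 1 (fully open). In form: [[dx, dy, dz, wx, wy, wz, gripper], ...]. A call has 1 to 12 rows; each row shifts and turns the commanded pose from where the row before left it, along the tool's axes as they then stand; what a row does not reach is not made up. Full scale, the value 1, is 0.025 m for a shift and 0.08 rad for a turn. A row lasts 1/8 s, in which the tool goes at most 62.5 mm and 10.7 degrees, less where a joint would pass 70% of its speed; a pose out of reach is approached as far as the arm can. A call with a number of a shift or a turn outside -1 to 1 is refused whole. A call with a gripper value outside its range is refused whole. The fingers move at their own pace and stop on an object; the grip force is fixed at half the most. Time passes only in rows, so rows that do not move let the fingers close. It gives the time, the measured TCP pose, the force, the opening and the grip force at its end, in the units of the state.
- telemetry.observe(): the state, without advancing time (a new reading comes with each control period).
- optics.get_image(name): name is "side" or "top"; returns (picture, depth): 384x512x3 uint8, red, green, blue; 384x512 float32, mm along the optical axis (not along the pixel's ray), 0 where there is no reading.
- optics.get_calibration(name): a dict with "fx", "fy", "cx", "cy" (pixels), "dist_coeffs" ([k1, k2, p1, p2, k3] as OpenCV has them; the pictures are not rectified), "R" (3x3) and "t" (3): a world point X has camera coordinates R X + t. Camera axes: x right, y down, z forward; pixel columns grow to the right and rows downward; lengths in mm; the calibration is good to about 2 mm. A picture is of the moment at which its call begins. get_calibration takes no time and is no camera call.
- order.sign_off(): hands the job in; it is judged then, once.
Trained networks look in the newest picture that a camera, given by its name, has taken for a name from the list of things; names that differ only in an ending like _2 or _b are one class to them, and where a whole thing is asked for, a point or a joint stands for the part that bears it (a point fixed in the world has none). Each returns a list of dicts, best first, with "conf" (0 to 1); they miss things now and then, are a little off and sometimes report something else, mostly with a low value. They report only what shows in the picture. A call takes as long as a camera call. They do not tell look-alikes from the thing itself.
- models.cut_out(camera, target): "pixels" (384x512 bool, what is visible of it) and "pixel" ([row, column] in pixels, amid what is visible of it).
The state is a dict: "t": time; "joint_positions": joint angles; "qd": joint speeds; "effort": joint torques, N m; "ee_pos": TCP position; "ee_rot": TCP orientation; "force": force on the tool from outside, world axes, zero at the start; "ft_torque": the same for the moment, N m; "width": finger opening in mm; "grasp_force": force on a finger pad.
Only numpy, scipy, OpenCV 4.12 (cv2) and the standard library are available. Lean on these libraries where they do the work, as an engineer would, in place of code of your own. Each camera call takes 0.05 s, during which the arm holds its last target. There are 200 camera calls.

### The job

The small tilting table on the saw bench is pinned level. Pull its lock pin up, swing the table by the red bar of its lever so that it leans down toward the side where the blue catch tray stands, and push the pin fully home in the notch for that side. Leave the tray, the paint tin and the screwdriver where they are.

Things in the scene. Friction and masses are not known exactly. Their poses are not given: they have to be found in the camera images.
- tilt_jig: Green steel stand of the tilting table, bolted down. Origin on the bench top straight below the lock pin. x: along the trunnion axis (100 mm above the bench, y = 0), away from the robot, from the table to the lever; y left; z up. Table at x -112 to -24 mm, 130 mm wide in y, its top 100 mm up. Base plate x -138 to 12 mm, 120 mm wide. A fixed pin guide under the knob reaches 189 mm up.
- table (a joint): Lean of the table, rad: 0 level, positive leans down to the jig's +y (left) side, lever swung to that side; stops at +-0.72. The aluminium quadrant under the pin (rim radius 70 mm) has notches at -0.524, 0 and +0.524 (30 degrees). The pin has about 0.03 rad of play either way in a notch; its round tip draws the table in from 0.05 rad off. Stiff hinge (0.3 N m), the table stays where left.
- lock_pin (a joint): Height of the lock pin above home, m: 0 fully home, 0.018 top stop. A 10 mm steel pin with a round tip that reaches 13 mm below the rim when home; clear of the rim above 0.0135. Away from a notch it stops on the rim at about 0.013. Slides straight up and down with 3 N of friction and stays where it is left.
- pin_knob (a point): Middle of the pin's round yellow knob, 26 mm in diameter and 20 mm high, 208 mm above the bench when the pin is home. It is gripped from above; free space of 9 mm under it.
- lever_grip (a point): Point on the red round bar at the top of the lever, 50 mm along x from the jig's origin, 110 mm from the trunnion axis (210 mm above the bench at level, straight over the axis). The bar is 16 mm thick, parallel to the trunnion axis, from 35 mm before this point (dark lever plate) to 19 mm beyond. It can turn between the fingers while the gripper stays upright.
- catch_tray: Loose open blue plastic tray 120 x 80 x 40 mm, origin at the centre of its underside. It stands on the bench beside the table, on either the jig's +y or -y side.
- paint_tin: Loose paint tin, 77 mm in diameter and 77 mm high, origin at the centre of its underside. It stands on the side of the table where the tray does not.
- screwdriver: Loose screwdriver with a red handle, 198 x 30 x 26 mm, lying on the bench; origin at the centre of the underside.
- saw_unit: Circular saw in the bench (origin below the bench). Its blade stands upright behind the jig, in the plane world x = 0.487, 4 mm thick, a disc of radius 0.385 m centred at y = -0.08, z = -0.055 (top 0.33 m). Keep the wide side of the gripper parallel to it at the lever.
Mind the look-alikes: they are no part of the job. Of the things that look like the paint_tin, take the one that is farthest to the robot's left at the start.

How it is judged:
By the outcome, as a careful person would: the job done as asked, in the order asked, and still so for the second after the job is handed in, with the robot touching nothing.
It also fails if it takes over 50 s, if anything falls off the work surface, if the arm or the gripper's body presses on something with over 40 N, if the wrist force passes 120 N, or if a joint passes its speed limit or range.

## Working session

There is one attempt and no reset: what is moved stays moved. The work goes in short steps, Python scripts to look and compute and a tool call to move; the robot and the scene stay as the last step left them, time stands still between calls to the robot, and variables do not carry over. Pictures are saved under pics/ and viewed, at most 10 in all, crops included, and the job is handed in when it is done.

Besides the shell and the picture viewer there is one more tool, called after "Request:" by a JSON object that holds its "api" and its "payload", one argument or row to a line. play_rows: Moves the arm, as the interface text tells. Its arguments: {"type":"object","properties":{"increments":{"type":"array"}},"required":["increments"]}

```bash
mkdir -p pics
cat > h.py <<'E'
import numpy as np, cv2
from rig import telemetry, optics, order, models, bot
def shot(n,f):
    im,d=optics.get_image(n); cv2.imwrite('pics/'+f+'.png',cv2.cvtColor(im,cv2.COLOR_RGB2BGR)); return im,d
def world(n,d,mask):
    c=optics.get_calibration(n); v,u=np.nonzero(mask&(d>0)); z=d[v,u].astype(float)
    K=np.array([[c['fx'],0,c['cx']],[0,c['fy'],c['cy']],[0,0,1.]])
    p=cv2.undistortPoints(np.stack([u,v],1).astype(float)[:,None],K,np.array(c['dist_coeffs']))[:,0]
    P=np.c_[p*z[:,None],z]-np.array(c['t']); return P@np.array(c['R'])
E
python3 - <<'E'
from h import *
np.set_printoptions(precision=1,suppress=True)
print(telemetry.observe())
for n in ['top','side']:
    im,d=shot(n,n+'0')
    for t in ['tilt_jig','pin_knob','lever_grip','catch_tray','paint_tin','screwdriver']:
        for r in models.cut_out(n,t)[:4]:
            P=world(n,d,r['pixels'])
            if len(P): print(n,t,round(r['conf'],2),np.round(r['pixel']),len(P),np.median(P,0),np.percentile(P,3,0),np.percentile(P,97,0))
E
```

```text
{'t': 0.0, 'joint_positions': array([ 1. ,  0.1,  1.6, -0. ,  1.5, -0.1]), 'qd': array([-0., -0., -0.,  0.,  0.,  0.]), 'effort': array([  0. , -39.4, -37. ,  -0. ,   0. ,  -0. ]), 'ee_pos': array([257.8, 568.6, 230. ]), 'ee_rot': array([-0.7, -3.1,  0. ]), 'force': array([-0. , -0.1,  0.5]), 'ft_torque': array([-0., -0.,  0.]), 'grasp_force': 0.0, 'width': 85.51768682783036}
top tilt_jig 0.69 [257. 306.] 2525 [ 305.5 -326.4  102.4] [ 237.1 -388.2   11.5] [ 397.1 -269.8  218.8]
top lever_grip 0.85 [260. 308.] 1903 [ 297.5 -330.9  102.4] [ 249.8 -388.5   98. ] [ 404.3 -268.7  217.6]
top catch_tray 0.86 [237. 358.] 1340 [ 345.3 -481.4    4.7] [ 290.  -515.5   -0.3] [ 403.6 -436.8   41.4]
top catch_tray 0.3 [261. 306.] 1979 [ 298.1 -330.7  102.5] [ 248.6 -386.6   97.8] [ 404.3 -269.6  217.7]
top paint_tin 0.91 [236. 258.] 608 [ 349.8 -191.5   73.2] [ 316.4 -224.2   68.2] [ 384.4 -158.1   78.8]
top paint_tin 0.91 [129. 348.] 760 [ 669.3 -444.8   72.5] [ 637.4 -481.6   10.6] [ 707.2 -412.2   78.4]
top paint_tin 0.65 [162. 326.] 691 [ 565.5 -384.6   72.9] [ 532.6 -420.9   16.7] [ 601.1 -35
[... 554 characters left out ...]
2.] 1662 [ 311.9 -346.   102. ] [ 245.9 -394.9   82.1] [ 406.9 -269.4  215.6]
side catch_tray 0.73 [244. 272.] 1432 [ 350.9 -469.7   15.4] [ 288.8 -518.7    1. ] [ 407.2 -438.7   40.6]
side catch_tray 0.16 [162. 246.] 79 [ 357.3 -341.8  215.3] [ 348.3 -347.9  197.1] [ 367.9 -327.9  220.5]
side paint_tin 0.7 [194. 352.] 674 [ 658.5 -459.9   68.3] [ 639.6 -487.     8.6] [ 705.2 -420.7   77.9]
side paint_tin 0.67 [180. 220.] 350 [ 345.6 -195.7   72.5] [ 314.4 -227.3   55.1] [ 381.5 -160.9   78.1]
side paint_tin 0.56 [195. 316.] 517 [ 567.1 -415.3   70.4] [ 541.4 -427.8   12.7] [ 600.6 -361.3   77.7]
side screwdriver 0.58 [135. 205.] 74 [431.1 109.2  24.4] [404.5  80.3  11.6] [441.4 188.5  63.6]
```

View pics/top0.png

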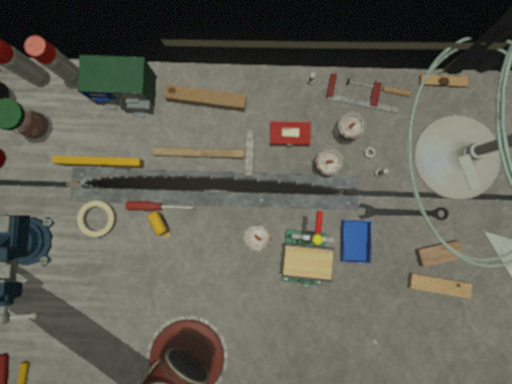

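Run:
```python
import cv2
im=cv2.imread('pics/side0.png')[100:300,150:410]; cv2.imwrite('pics/side0c.png',cv2.resize(im,None,fx=3,fy=3,interpolation=cv2.INTER_CUBIC))
```

```text
(no output)
```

View pics/side0c.png

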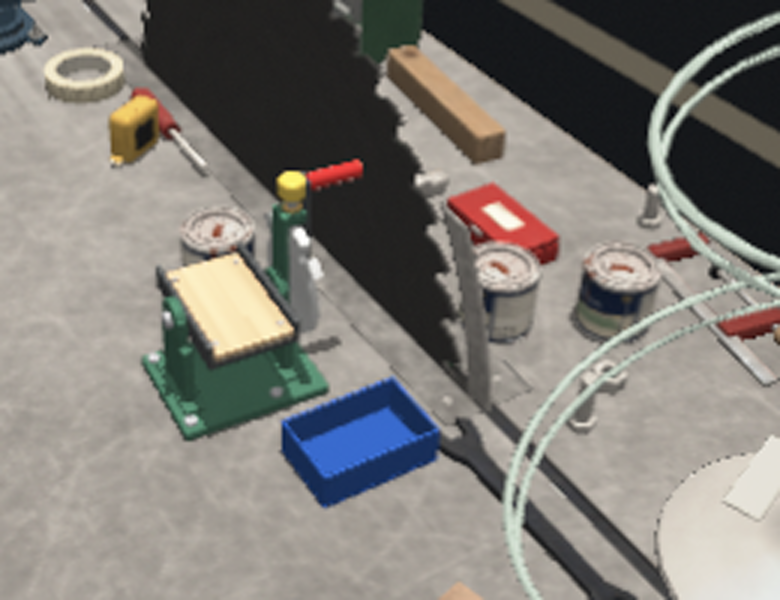

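The top picture shows the jig at px (308,262), with knob (317,239) and red bar (319,222). The blue tray at (355,241) is on the right, the -y side, so the target is lean -0.524. There are three tins, at (257,238), (329,163) and (350,125). The leftmost, (257,238), is beside the table. The enlarged side crop confirms this: the tin is on one side of the table and the tray on the other.

Next I measure the jig pose.

```bash
cat >> h.py <<'E'
def jig(n,im,d):
    r,g,b=[im[...,i].astype(int) for i in range(3)]
    out={}
    ok=np.zeros(d.shape,bool); ok[140:320,200:350]=1
    for k,m in dict(knob=(r>120)&(g>110)&(b<70),bar=(r>120)&(g<70)&(b<70)).items():
        P=world(n,d,m&ok); P=P[(P[:,2]>150)&(P[:,2]<260)&(P[:,1]<-200)&(P[:,1]>-500)&(P[:,0]<440)]
        out[k]=P
    return out
E
python3 - <<'E'
from h import *
np.set_printoptions(precision=1,suppress=True)
for n in ['top','side']:
    im,d=optics.get_image(n); o=jig(n,im,d)
    for k,P in o.items():
        print(n,k,len(P),P.mean(0),np.percentile(P,2,0),np.percentile(P,98,0))
    P=o['bar']; u=np.linalg.svd(P-P.mean(0))[2][0]; print('axis',u, np.degrees(np.arctan2(u[1],u[0])))
    r=models.cut_out(n,'table')
    W=world(n,d,np.ones(d.shape,bool)); m=(abs(W[:,2]-100)<6)&(W[:,0]>200)&(W[:,0]<345)&(abs(W[:,1]+330)<90)
    T=W[m]; rc=cv2.minAreaRect(T[:,:2].astype(np.float32)); print('table',rc, np.median(T,0))
    S=W[(W[:,0]>410)&(W[:,0]<520)&(W[:,1]<-220)&(W[:,1]>-400)&(W[:,2]>120)]
    if len(S): print('blade',np.median(S,0))
c=telemetry.observe(); from scipy.spatial.transform import Rotation as R
print(R.from_rotvec(c['ee_rot']).as_matrix())
E
```

```text
top knob 86 [ 358.9 -332.3  218.8] [ 347.2 -342.5  214.1] [ 370.7 -322.4  222.4]
top bar 110 [ 399.  -336.1  217. ] [ 375.5 -342.5  212. ] [ 423.4 -329.7  221. ]
axis [-1.   0.1 -0. ] 175.61698889390846
table ((285.0512390136719, -328.8684387207031), (129.33033752441406, 107.31493377685547), 84.94425201416016) [ 289.9 -329.   101.6]
blade [ 485.7 -294.   206. ]
side knob 27 [ 354.5 -343.6  209.9] [ 347.7 -348.9  202.1] [ 364.8 -334.6  215.9]
side bar 68 [ 400.3 -342.9  214.2] [ 375.8 -347.1  208.4] [ 425.3 -335.3  218.8]
axis [-1.   0.1  0. ] 176.50706237966085
table ((287.322998046875, -331.5859069824219), (134.51724243164062, 114.66651153564453), 87.17981719970703) [ 292.1 -339.1  101.3]
blade [ 488.4 -288.1  184.6]
[[-0.9  0.4  0. ]
 [ 0.4  0.9  0. ]
 [-0.   0.  -1. ]]
```

```bash
cat >> h.py <<'E'
from scipy.spatial.transform import Rotation as R
YAW=np.radians(-4.)
RT=np.array([[-np.cos(YAW),-np.sin(YAW),0],[-np.sin(YAW),np.cos(YAW),0],[0,0,-1.]])
def go(*target):
    s=telemetry.observe(); M=R.from_rotvec(s['ee_rot']); 
    rv=(M.inv()*R.from_matrix(RT)).as_rotvec()
    print('t',round(s['t'],2),'pos',s['ee_pos'].round(1),'F',s['force'].round(1),'w',round(s['width'],1),'g',round(s['grasp_force'],1),'rot units',(rv/.08).round(2))
    p=s['ee_pos']
    for q in target:
        q=np.array(q,float); print('->',q,'shift units in RT axes',(RT.T@(q-p)/25).round(2)); p=q
E
python3 -c "
from h import *
print(RT)
go((380,100,290),(380,-60,290),(359,-333.5,260))"
```

```text
[[-0.99756405  0.06975647  0.        ]
 [ 0.06975647  0.99756405  0.        ]
 [ 0.          0.         -1.        ]]
t 0.9 pos [258.2 569.2 231.3] F [ 0.5 -0.8  0.3] w 85.5 g 0.0 rot units [ 0.    0.   -4.45]
-> [380. 100. 290.] shift units in RT axes [ -6.17 -18.38  -2.35]
-> [380. -60. 290.] shift units in RT axes [-0.45 -6.38  0.  ]
-> [ 359.  -333.5  260. ] shift units in RT axes [  0.07 -10.97   1.2 ]
```

Request:
{"api": "play_rows", "payload": {
  "increments": [
    [0,0,-0.5,0,0,-0.89,1],
    [0,0,-0.5,0,0,-0.89,1],
    [0,0,-0.5,0,0,-0.89,1],
    [0,0,-0.5,0,0,-0.89,1],
    [0,0,-0.35,0,0,-0.89,1],
    [-0.4,-1,0,0,0,0,1],
    [-0.4,-1,0,0,0,0,1],
    [-0.4,-1,0,0,0,0,1],
    [-0.4,-1,0,0,0,0,1],
    [-0.4,-1,0,0,0,0,1],
    [-0.4,-1,0,0,0,0,1],
    [-0.4,-1,0,0,0,0,1]
  ]
}}

```text
t: 2.4
ee_pos: [316.0, 388.9, 290.2]
ee_rot: [0.109, 3.139, 0.0]
force: [-0.4, -0.1, -0.2]
width: 85.5
grasp_force: 0.0
```

Request:
{"api": "play_rows", "payload": {
  "increments": [
    [-0.3,-1,0,0,0,0,1],
    [-0.3,-1,0,0,0,0,1],
    [-0.3,-1,0,0,0,0,1],
    [-0.3,-1,0,0,0,0,1],
    [-0.3,-1,0,0,0,0,1],
    [-0.3,-1,0,0,0,0,1],
    [-0.3,-1,0,0,0,0,1],
    [-0.3,-1,0,0,0,0,1],
    [-0.3,-1,0,0,0,0,1],
    [-0.3,-1,0,0,0,0,1],
    [-0.3,-1,0,0,0,0,1],
    [0,-1,0,0,0,0,1]
  ]
}}

```text
t: 3.9
ee_pos: [377.3, 83.8, 290.2]
ee_rot: [0.11, 3.139, -0.0]
force: [-0.1, 0.0, 0.3]
width: 85.6
grasp_force: 0.0
```

```bash
python3 -c "
from h import *
go((380,-60,290),(357,-333.5,260),(357,-333.5,192))"
```

```text
t 3.9 pos [377.3  83.8 290.2] F [-0.1  0.   0.3] w 85.6 g 0.0 rot units [-0.  0. -0.]
-> [380. -60. 290.] shift units in RT axes [-0.51 -5.73  0.01]
-> [ 357.  -333.5  260. ] shift units in RT axes [  0.15 -10.98   1.2 ]
-> [ 357.  -333.5  192. ] shift units in RT axes [0.   0.   2.72]
```

Request:
{"api": "play_rows", "payload": {
  "increments": [
    [-0.1,-1,0,0,0,0,1],
    [-0.1,-1,0,0,0,0,1],
    [-0.1,-1,0,0,0,0,1],
    [0,-1,0,0,0,0,1],
    [0,-1,0,0,0,0,1],
    [0,-1,0,0,0,0,1],
    [0,-1,0,0,0,0,1],
    [0,-1,0,0,0,0,1],
    [0,-1,0,0,0,0,1],
    [0,-1,0,0,0,0,1],
    [0,-1,0,0,0,0,1],
    [0,-1,0,0,0,0,1]
  ]
}}

```text
t: 5.4
ee_pos: [363.5, -215.9, 290.2]
ee_rot: [0.11, 3.139, -0.001]
force: [0.3, -0.0, -0.1]
width: 85.3
grasp_force: 0.0
```

Request:
{"api": "play_rows", "payload": {
  "increments": [
    [0,-1,0,0,0,0,0.2],
    [0,-1,0,0,0,0,0.2],
    [0,-1,0.3,0,0,0,0.2],
    [0,-1,0.4,0,0,0,0.2],
    [0,-0.7,0.5,0,0,0,0.2],
    [0,0,0,0,0,0,0.2]
  ]
}}

```text
t: 6.15
ee_pos: [354.9, -332.3, 258.4]
ee_rot: [-0.112, -3.138, -0.004]
force: [-0.0, 0.3, 0.8]
width: 51.4
grasp_force: 0.0
```

```bash
python3 -c "
from h import *
go((357,-333.5,260),(357,-333.5,192))
im,d=optics.get_image('side')
cv2.imwrite('pics/s1.png',cv2.resize(cv2.cvtColor(im,cv2.COLOR_RGB2BGR)[80:240,150:350],None,fx=3.5,fy=3.5))
"
```

```text
t 6.15 pos [ 354.9 -332.3  258.4] F [-0.   0.3  0.8] w 51.4 g 0.0 rot units [ 0.03 -0.03 -0.02]
-> [ 357.  -333.5  260. ] shift units in RT axes [-0.09 -0.04 -0.06]
-> [ 357.  -333.5  192. ] shift units in RT axes [0.   0.   2.72]
```

View pics/s1.png

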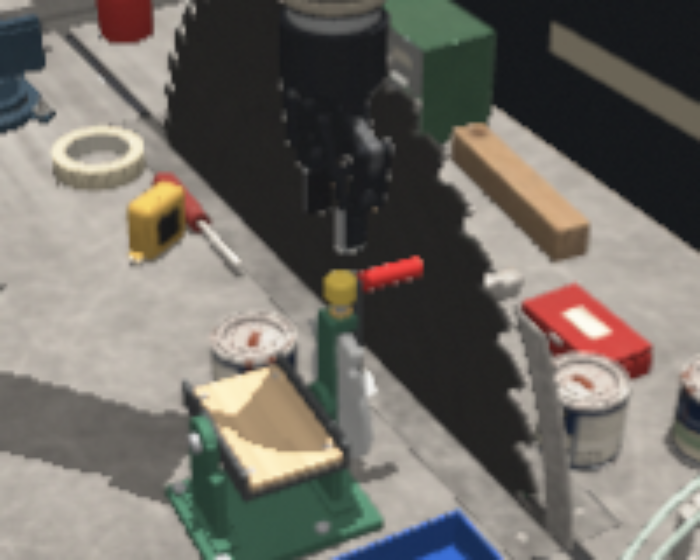

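The gripper stands directly above the yellow knob, at crop px (340,288). The red bar is at (390,272). Going down.

Request:
{"api": "play_rows", "payload": {
  "increments": [
    [-0.08,-0.04,0.5,0,0,0,0.2],
    [0,0,0.6,0,0,0,0.2],
    [0,0,0.6,0,0,0,0.2],
    [0,0,0.5,0,0,0,0.2],
    [0,0,0.35,0,0,0,0.2],
    [0,0,0,0,0,0,0.2]
  ]
}}

```text
t: 6.95
ee_pos: [357.1, -333.1, 195.3]
ee_rot: [-0.11, -3.139, -0.002]
force: [0.1, 1.4, 1.2]
width: 51.2
grasp_force: 0.0
```

```bash
python3 -c "
from h import *
go((357,-333.5,192))"
```

```text
t 6.95 pos [ 357.1 -333.1  195.3] F [0.1 1.4 1.2] w 51.2 g 0.0 rot units [ 0.01 -0.01  0.  ]
-> [ 357.  -333.5  192. ] shift units in RT axes [ 0.   -0.02  0.13]
```

Request:
{"api": "play_rows", "payload": {
  "increments": [
    [0,0,0.08,0,0,0,0.2],
    [0,0,0,0,0,0,-0.3],
    [0,0,0,0,0,0,-0.5],
    [0,0,0,0,0,0,-0.6],
    [0,0,0,0,0,0,-0.8],
    [0,0,0,0,0,0,-0.8],
    [0,0,0,0,0,0,-0.8]
  ]
}}

```text
t: 7.82
ee_pos: [357.6, -334.4, 195.1]
ee_rot: [0.11, 3.139, -0.004]
force: [-0.8, -5.5, 2.0]
width: 23.6
grasp_force: 58.9
```

Request:
{"api": "play_rows", "payload": {
  "increments": [
    [0,0,-0.15,0,0,0,-0.8],
    [0,0,-0.2,0,0,0,-0.8],
    [0,0,-0.2,0,0,0,-0.8],
    [0,0,-0.13,0,0,0,-0.8],
    [0,0,0,0,0,0,-0.8],
    [0,0,0,0,0,0,-0.8]
  ]
}}

```text
t: 8.57
ee_pos: [357.6, -334.3, 211.3]
ee_rot: [0.11, 3.139, -0.004]
force: [-0.8, -6.6, -1.0]
width: 23.2
grasp_force: 59.2
```

```bash
python3 -c "
from h import *
go((357,-333.5,260))
for n in ['top','side']:
  im,d=optics.get_image(n)
  for k,P in jig(n,im,d).items():
    if len(P): print(n,k,len(P),P.mean(0),np.percentile(P,2,0),np.percentile(P,98,0))
cv2.imwrite('pics/s2.png',cv2.resize(cv2.cvtColor(im,cv2.COLOR_RGB2BGR)[120:220,190:310],None,fx=6,fy=6))
go((357,-333.5,260))
"
```

```text
t 8.57 pos [ 357.6 -334.3  211.3] F [-0.8 -6.6 -1. ] w 23.2 g 59.2 rot units [-0.03  0.01 -0.  ]
-> [ 357.  -333.5  260. ] shift units in RT axes [ 0.02  0.03 -1.95]Traceback (most recent call last):
  File "<string>", line 6, in <module>
    for k,P in jig(n,im,d).items():
               ~~~^^^^^^^^
  File "h.py", line 15, in jig
    P=world(n,d,m&ok); P=P[(P[:,2]>150)&(P[:,2]<260)&(P[:,1]<-200)&(P[:,1]>-500)&(P[:,0]<440)]
  File "h.py", line 8, in world
    p=cv2.undistortPoints(np.stack([u,v],1).astype(float)[:,None],K,np.array(c['dist_coeffs']))[:,0]
      ~~~~~~~~~~~~~~~~~~~^^^^^^^^^^^^^^^^^^^^^^^^^^^^^^^^^^^^^^^^^^^^^^^^^^^^^^^^^^^^^^^^^^^^^^
cv2.error: OpenCV(4.12.0) /io/opencv/modules/calib3d/src/undistort.dispatch.cpp:347: error: (-215:Assertion failed) CV_IS_MAT(_src) && CV_IS_MAT(_dst) && (_src->rows == 1 || _src->cols == 1) && (_dst->rows == 1 || _dst->cols == 1) && _src->cols + _src->rows - 1 == _dst->rows + _dst->cols - 1 && (CV_MAT_TYPE(_src->type) == CV_32FC2 || CV_MAT_TYPE(_src->type) == CV_64FC2) && (CV_MAT_TYPE(_dst->type) == CV_32FC2 || CV_MAT_TYPE(_dst->type) == CV_64FC2) in function 'cvUndistortPointsInternal'
```

Request:
{"api": "play_rows", "payload": {
  "increments": [
    [0,0,0,0,0,0,0.2],
    [0,0,0,0,0,0,0.2],
    [0,0,0,0,0,0,0.2],
    [0,0,-0.5,0,0,0,0.2],
    [0,0,-0.8,0,0,0,0.2],
    [0,0,-0.8,0,0,0,0.2],
    [0,0,-0.2,0,0,0,0],
    [0,0,0,0,0,0,0]
  ]
}}

```text
t: 9.62
ee_pos: [357.6, -333.7, 269.6]
ee_rot: [0.11, 3.139, -0.002]
force: [-1.0, -1.0, 0.2]
width: 42.6
grasp_force: 0.0
```

```bash
sed -i 's/    P=np.c_\[p/    P=np.c_[p/; s/^    p=cv2/    if len(u)==0: return np.zeros((0,3))\n    p=cv2/' h.py
cat >> h.py <<'E'
def look(f,names=('top','side')):
    np.set_printoptions(precision=1,suppress=True)
    for n in names:
        im,d=optics.get_image(n)
        for k,P in jig(n,im,d).items():
            if len(P): print(n,k,len(P),P.mean(0),np.percentile(P,2,0),np.percentile(P,98,0))
    if f: cv2.imwrite('pics/'+f+'.png',cv2.resize(cv2.cvtColor(im,cv2.COLOR_RGB2BGR)[110:250,180:330],None,fx=4,fy=4))
E
python3 -c "
from h import *
look('s2')
go((404,-337.5,270),(404,-337.5,192))"
```

```text
top bar 59 [ 409.8 -336.3  217. ] [ 394.4 -342.3  213.3] [ 423.3 -330.9  221.2]
side knob 53 [ 355.2 -341.1  228.1] [ 348.  -348.9  219.9] [ 367.1 -327.   237. ]
side bar 64 [ 399.6 -342.9  214.2] [ 375.5 -347.9  207.9] [ 424.5 -335.3  219.6]
t 9.72 pos [ 357.2 -333.2  268.1] F [-0. -0. -0.] w 42.9 g 0.0 rot units [ 0. -0. -0.]
-> [ 404.  -337.5  270. ] shift units in RT axes [-1.9 -0.  -0.1]
-> [ 404.  -337.5  192. ] shift units in RT axes [0.  0.  3.1]
```

View pics/s2.png

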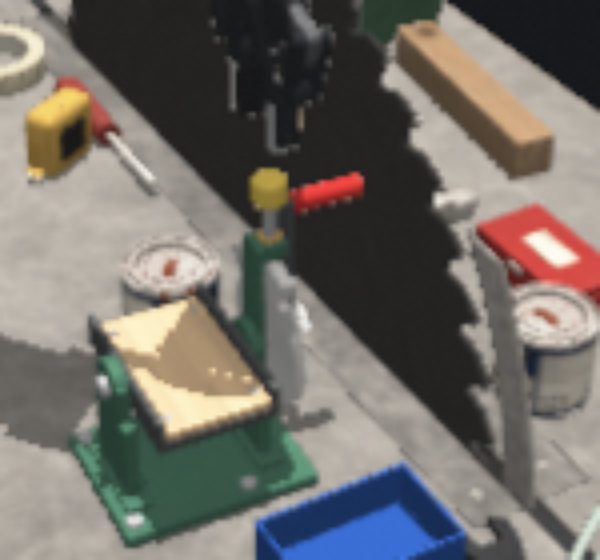

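Request:
{"api": "play_rows", "payload": {
  "increments": [
    [-0.6,0,0,0,0,0,0],
    [-0.8,0,0,0,0,0,0],
    [-0.58,0,0,0,0,0,0],
    [0,0,0.6,0,0,0,0],
    [0,0,0.8,0,0,0,0],
    [0,0,0.8,0,0,0,0],
    [0,0,0.6,0,0,0,0],
    [0,0,0.24,0,0,0,0],
    [0,0,0,0,0,0,-0.4],
    [0,0,0,0,0,0,-0.7],
    [0,0,0,0,0,0,-1],
    [0,0,0,0,0,0,-1]
  ]
}}

```text
t: 11.22
ee_pos: [407.0, -337.4, 193.7]
ee_rot: [0.11, 3.139, -0.002]
force: [-1.1, -0.8, 2.4]
width: 14.0
grasp_force: 58.4
```

```bash
python3 -c "
from h import *
go((405,-337.5,192))"
```

```text
t 11.22 pos [ 407.  -337.4  193.7] F [-1.1 -0.8  2.4] w 14.0 g 58.4 rot units [-0.02  0.01 -0.  ]
-> [ 405.  -337.5  192. ] shift units in RT axes [ 0.08 -0.01  0.07]
```

Request:
{"api": "play_rows", "payload": {
  "increments": [
    [0,-0.288,0.009,0,0,0,-1],
    [0,-0.287,0.028,0,0,0,-1],
    [0,-0.284,0.047,0,0,0,-1],
    [0,-0.28,0.065,0,0,0,-1],
    [0,-0.276,0.084,0,0,0,-1],
    [0,-0.27,0.102,0,0,0,-1],
    [0,-0.262,0.119,0,0,0,-1],
    [0,-0.254,0.135,0,0,0,-1],
    [0,0,0,0,0,0,-1],
    [0,0,0,0,0,0,-1]
  ]
}}

```text
t: 12.48
ee_pos: [403.6, -391.9, 178.0]
ee_rot: [0.109, 3.138, -0.001]
force: [4.9, 1.4, -0.1]
width: 14.2
grasp_force: 62.9
```

```bash
python3 -c "
from h import *
go((403,-392.3,178.9))
look('s3',('side',))
im,d=optics.get_image('side')
W=world('side',d,np.ones(d.shape,bool)); m=(W[:,2]>50)&(W[:,2]<150)&(W[:,0]>250)&(W[:,0]<325)&(abs(W[:,1]+330)<50)
T=W[m]-np.median(W[m],0); T=T[abs(T[:,2]+0)<60]
n=np.linalg.svd(T)[2][2]; n*=np.sign(n[2]); print('table normal',n,'tilt',np.arctan2(n[1],n[2]), len(T))
"
```

```text
t 12.47 pos [ 403.6 -391.9  178. ] F [ 4.9  1.4 -0.1] w 14.2 g 62.9 rot units [-0.    0.02  0.  ]
-> [ 403.  -392.3  178.9] shift units in RT axes [ 0.02 -0.02 -0.04]
side knob 34 [ 355.1 -342.9  223.8] [ 348.2 -347.8  209.1] [ 366.4 -333.4  230.3]
side bar 33 [ 381.8 -394.   202. ] [ 371.4 -398.9  197.9] [ 394.2 -386.6  205.1]
table normal [-0.  -0.5  0.9] tilt -0.5309585086850913 993
```

View pics/s3.png

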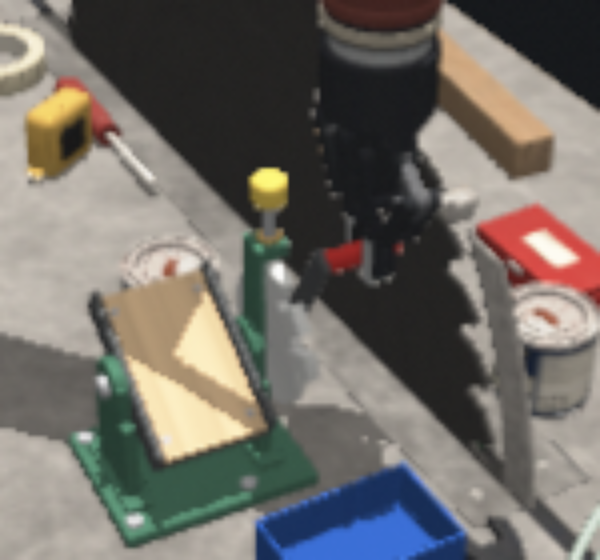

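The table now leans down toward the tray at about -0.53, and the knob at crop px (268,190) is still raised. Releasing the bar and going back over the knob.

Request:
{"api": "play_rows", "payload": {
  "increments": [
    [0,0,0,0,0,0,-0.3],
    [0,0,0,0,0,0,0],
    [0,0,0,0,0,0,0],
    [0,0,-0.5,0,0,0,0],
    [0,0,-0.9,0,0,0,0],
    [0,0,-0.9,0,0,0,0],
    [0,0,-0.9,0,0,0,0],
    [0,0,-0.5,0,0,0,0],
    [0,0,0,0,0,0,0]
  ]
}}

```text
t: 13.7
ee_pos: [403.3, -392.3, 272.2]
ee_rot: [0.11, 3.138, -0.003]
force: [-0.4, -0.5, -0.3]
width: 42.8
grasp_force: 0.0
```

```bash
python3 -c "
from h import *
look(None,('side',))
im,d=optics.get_image('side')
W=world('side',d,np.ones(d.shape,bool)); m=(W[:,2]>50)&(W[:,2]<150)&(W[:,0]>250)&(W[:,0]<325)&(abs(W[:,1]+330)<50)
T=W[m]-np.median(W[m],0)
n=np.linalg.svd(T)[2][2]; n*=np.sign(n[2]); print('tilt',np.arctan2(n[1],n[2]), len(T))
go((357.5,-333.8,270),(357.5,-333.8,212))
"
```

```text
side knob 32 [ 354.2 -343.2  224.2] [ 347.3 -348.5  207.5] [ 361.7 -335.   232.1]
side bar 83 [ 397.2 -395.4  201.4] [ 371.9 -400.5  194. ] [ 421.2 -387.8  205.6]
tilt -0.5286188996767659 997
t 13.8 pos [ 402.7 -391.6  269.9] F [ 0.2 -0.4 -0.7] w 43.0 g 0.0 rot units [ 0. -0. -0.]
-> [ 357.5 -333.8  270. ] shift units in RT axes [ 2.   2.2 -0. ]
-> [ 357.5 -333.8  212. ] shift units in RT axes [0.  0.  2.3]
```

Request:
{"api": "play_rows", "payload": {
  "increments": [
    [0.6,0.65,0,0,0,0,0.2],
    [0.8,0.9,0,0,0,0,0.2],
    [0.6,0.65,0,0,0,0,0.2],
    [0,0,0,0,0,0,0.2],
    [0,0,0.5,0,0,0,0.2],
    [0,0,0.7,0,0,0,0.2],
    [0,0,0.7,0,0,0,0.2],
    [0,0,0.4,0,0,0,0.2],
    [0,0,0,0,0,0,0.2],
    [0,0,0,0,0,0,-0.3]
  ]
}}

```text
t: 15.05
ee_pos: [357.2, -333.8, 213.6]
ee_rot: [0.11, 3.139, -0.001]
force: [-0.4, -0.6, 0.6]
width: 34.3
grasp_force: 0.0
```

Request:
{"api": "play_rows", "payload": {
  "increments": [
    [0,0,0,0,0,0,-0.5],
    [0,0,0,0,0,0,-0.8],
    [0,0,0,0,0,0,-0.8],
    [0,0,0,0,0,0,-0.8]
  ]
}}

```text
t: 15.55
ee_pos: [357.2, -334.3, 214.1]
ee_rot: [0.11, 3.138, -0.004]
force: [-0.7, -5.3, 3.0]
width: 23.3
grasp_force: 58.9
```

Gripped. Push down in small steps.

Request:
{"api": "play_rows", "payload": {
  "increments": [
    [0,0,0.1,0,0,0,-0.8],
    [0,0,0.1,0,0,0,-0.8],
    [0,0,0.1,0,0,0,-0.8],
    [0,0,0.1,0,0,0,-0.8],
    [0,0,0.1,0,0,0,-0.8],
    [0,0,0,0,0,0,-0.8]
  ]
}}

```text
t: 16.3
ee_pos: [357.2, -334.3, 200.7]
ee_rot: [0.11, 3.139, -0.004]
force: [1.2, -6.9, 0.7]
width: 23.2
grasp_force: 58.9
```

Request:
{"api": "play_rows", "payload": {
  "increments": [
    [0,0,0.06,0,0,0,-0.8],
    [0,0,0.06,0,0,0,-0.8],
    [0,0,0,0,0,0,-0.8]
  ]
}}

```text
t: 16.68
ee_pos: [357.2, -334.3, 197.8]
ee_rot: [0.11, 3.139, -0.004]
force: [0.7, -7.0, 1.8]
width: 23.5
grasp_force: 58.9
```

Request:
{"api": "play_rows", "payload": {
  "increments": [
    [0,0,0.06,0,0,0,-0.8],
    [0,0,0.06,0,0,0,-0.8],
    [0,0,0,0,0,0,-0.8]
  ]
}}

```text
t: 17.05
ee_pos: [357.2, -334.4, 196.7]
ee_rot: [0.11, 3.139, -0.004]
force: [-2.6, -2.5, 9.0]
width: 23.2
grasp_force: 59.7
```

Request:
{"api": "play_rows", "payload": {
  "increments": [
    [0,0,0.06,0,0,0,-0.8],
    [0,0,0.04,0,0,0,-0.8],
    [0,0,0,0,0,0,-0.8]
  ]
}}

```text
t: 17.42
ee_pos: [357.3, -334.4, 196.7]
ee_rot: [0.11, 3.139, -0.004]
force: [-5.9, 2.3, 19.3]
width: 23.5
grasp_force: 60.7
```

Request:
{"api": "play_rows", "payload": {
  "increments": [
    [0,0,-0.06,0,0,0,-0.8],
    [0,0,0,0,0,0,0.1],
    [0,0,0,0,0,0,0.2],
    [0,0,0,0,0,0,0.2],
    [0,0,-0.4,0,0,0,0.2],
    [0,0,-0.8,0,0,0,0.2],
    [0,0,-1,0,0,0,0.2],
    [0,0,-1,0,0,0,0.2],
    [0,0,-0.8,0,0,0,0.2],
    [0,0,-0.3,0,0,0,0.2],
    [0,0,0,0,0,0,0.2]
  ]
}}

```text
t: 18.8
ee_pos: [357.0, -333.5, 301.6]
ee_rot: [0.11, 3.139, -0.001]
force: [0.3, 0.1, -0.7]
width: 51.1
grasp_force: 0.0
```

```bash
python3 -c "
from h import *
look('s4')
im,d=optics.get_image('side')
W=world('side',d,np.ones(d.shape,bool)); m=(W[:,2]>50)&(W[:,2]<150)&(W[:,0]>250)&(W[:,0]<325)&(abs(W[:,1]+330)<50)
T=W[m]-np.median(W[m],0)
n=np.linalg.svd(T)[2][2]; n*=np.sign(n[2]); print('tilt',np.arctan2(n[1],n[2]), len(T))
for t in ['catch_tray','paint_tin']:
  for r in models.cut_out('side',t)[:3]: print(t,r['conf'],np.median(world('side',d,r['pixels']),0))
go((357,-333,300))
"
```

```text
side knob 53 [ 356.  -340.5  210.9] [ 348.1 -349.1  200.1] [ 369.5 -328.   218.6]
side bar 78 [ 397.5 -396.3  199.9] [ 372.4 -401.7  193.7] [ 422.5 -388.4  205.4]
tilt -0.5303336102624433 994
catch_tray 0.94 [ 350.7 -470.7   15.4]
paint_tin 0.79 [ 658.4 -461.1   67.4]
paint_tin 0.74 [ 352.8 -181.3   73.4]
paint_tin 0.74 [ 566.  -415.1   69.5]
t 19.05 pos [ 356.7 -333.1  299.9] F [0.4 0.4 0.1] w 51.6 g 0.0 rot units [ 0. -0.  0.]
-> [ 357. -333.  300.] shift units in RT axes [-0.  0. -0.]
```

View pics/s4.png

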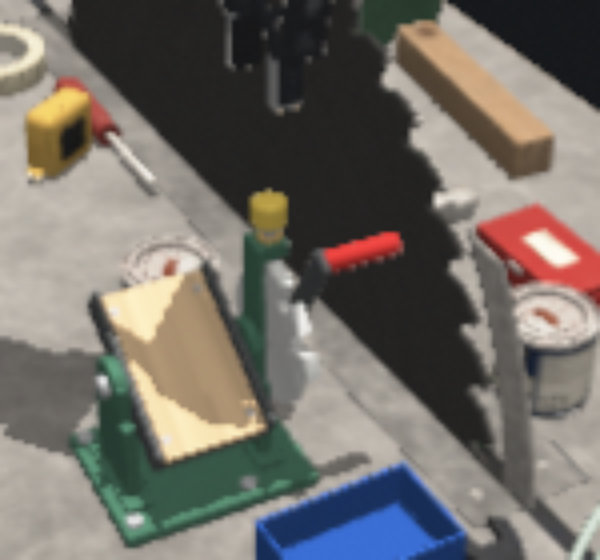

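The table is leaning toward the tray, with the knob at crop px (268,210). That puts the knob's top at image row about 158, against 157 before the job and 152.5 when raised, so the pin is home. The tray and tin have not moved, and the gripper is clear. Handing in.

```bash
python3 -c "
from rig import order
print(order.sign_off())"
```

```text
the job is handed in; nothing more can be done
None
```

The job is handed in: the table leans about 0.53 rad down toward the blue tray, the pin is pushed home in that side's notch, the robot touches nothing, and the tray, tin and screwdriver were not touched.

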